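Tip counted rivets off the tilting tray into their tin

ROBOT

A 6-joint arm with a two-finger parallel gripper is mounted at the origin on a cart in front of the work surface, level with it; the furniture and walls round the work are solid. World frame = base frame: x ahead of the robot, y to its left, z up, the work surface at z = 0. Lengths are in m, angles in degrees, forces in N, time in s.
With the tool pointing down it reaches from about 0.375 to 0.9 m from the base axis. Payload 3.1 kg.
Tool frame: the origin (TCP) lies at the very end of the fingers, on their centre line; the grasp point (between the pads) lies 19 mm behind it; z points along the fingers, y is the line along which they close (so a half turn about z gives the same grasp; the last joint's range is limited). The gripper opens to 87 mm and grips with 3 to 60 N. Pads are 19 mm wide; open, the fingers measure 117 mm over their backs; the gripper's body (75 mm by 190 mm) begins 51 mm behind the grasp point.
Start: joints at [60.59, 30.224, 82.088, -0, 67.689, -10.227], TCP at [0.205, 0.59, 0.223] pointing down, gripper open.
Joint ranges: [-176.69, 176.69], [-43.24, 126.21], [12.49, 139.97], [-82, 262], [0, 151.66], [-163.58, 163.58]. Speed limits (degrees/s): [159.86, 159.86, 180, 180, 180, 180].

INTERFACE

Orientations are given as a 3x3 rotation matrix whose columns are the frame's x, y, z axes.
In Python, from rig import * gives the robot as it stands.
- The arm moves only by the tool jog_arm, never from a script. Its arguments are lists of equal length, an entry for each row: "delta_pos": the shift along the world's x, y, z in cm, a list of three; "turn": the turn about the world's z in degrees; "grip": the closure, from 0 (fully open) to 1 (shut). In form: {"delta_pos": [[x, y, z], ...], "turn": [turn, ...], "grip": [grip, ...]}. A call has 1 to 12 rows; each row is the pose to reach, as a shift and turn from the pose commanded when the call began; what a row does not reach only later rows make up. A row lasts 1/8 s, in which the tool goes at most 62.5 mm and 10.7 degrees, less where a joint would pass 70% of its speed; a pose out of reach is approached as far as the arm can. A call with a gripper value outside its range is refused whole. The fingers move at their own pace and stop on an object; the grip force is fixed at half the most. Time passes only in rows, so rows that repeat a pose let the fingers close. It gives the time, the measured TCP pose, the force, the opening and the grip force at its end, in the units of the state.
- read_state(): the state, without advancing time (a new reading comes with each control period).
- capture(name): name is "scene" or "top"; returns a dict with "color" (420x560x3 uint8, blue, green, red), "fovy" (degrees; the focal length in pixels is half the picture's height over the tangent of half this angle, whatever the lens; pixels are square), "cx", "cy" (the principal point, pixels), "camera_from_world" (4x4, takes a point from world to camera coordinates). Camera axes: x right, y up, looking along -z (the intrinsics and any distortion apply to the point x, -y, -z); pixel columns grow to the right and rows downward; lengths in m; the calibration is good to about 2 mm. A picture is of the moment at which its call begins. There is no depth.
- hand_in(): hands the job in; it is judged then, once.
The state is a dict: "time_s": time; "joint_positions": joint angles; "qvel": joint speeds; "tau": joint torques, N m; "position": TCP position; "tcp_rot": TCP orientation; "force": force on the tool from outside, world axes, zero at the start; "moment": the same for the moment, N m; "opening": opening from 0.0 (shut) to 1.0 (fully open); "grasp_force": force on a finger pad.
Only numpy, scipy, OpenCV 4.12 (cv2) and the standard library are available. Lean on these libraries where they do the work, as an engineer would, in place of code of your own. Each camera call takes 0.05 s, during which the arm holds its last target. There are 200 camera calls.

TASK

Five rivets have been counted out on the tilting tray: slide the open tin square up against the black buffer of the tray's stand, under the spout, then press the tray's front rail down firmly (about 10 N) onto its rubber stop and hold it there until every rivet has slid into the tin. Then ease the tray back up to level without letting it drop, and take your hand away. The stand is on a glass counter top, so never push the tin or the tray harder than 20 N, and leave the eyelet jar, the loupe and the awl alone.

Things in the scene. Friction and masses are not known exactly. Their poses are not given: they have to be found in the camera images.
- stand: Fixed stand of the tilting tray: plywood base board 200 x 124 x 14 mm on 4 mm rubber feet and two cheeks (100 mm apart, up to 142 mm high) that carry the tray. Origin: on the counter, straight below the middle of the pivot. x is level and points the way the tray pours (to the robot's left, turned up to 0.17 rad), y along the pivot, z up. The base reaches from x = -150 to 46 mm.
- dock (a point): Middle of the outer face of the smooth black buffer strip (3 mm thick, 100 mm wide, 5 to 17 mm above the counter) on the front end of the stand's base: 54 mm along the stand's x from its origin, at counter height, axes as the stand. The tin belongs with its near end against this face, its length along the stand's x axis, centred within 15 mm. It is sprung: 3 N per mm, 5 mm travel.
- tray (a joint): Tilt of the tray (rad): 0 = level on its rear rest, positive = spout down. Heavier behind the pivot, it falls back by itself. Pressing the rail takes 3 to 7 N until the floor meets a rubber-tipped stop screw, set differently each time: somewhere from 0.45 to 0.7 rad, to be felt; from there the force rises about 4 N per mm. Coming back, 2.5 rad/s (0.2 m/s at the rail) is a drop.
- pivot (a point): Middle of the tray's pivot axis, 118 mm above the stand's origin; axes as the stand. The tray is 66 mm wide inside with 26 mm high walls; its aluminium floor lies 4 mm below the pivot and runs from 132 mm behind it to the open spout edge 100 mm in front. Rivets start to slide at about 0.2 to 0.4 rad.
- rail (a point): Middle of the top of the tray's front rail, the edge to press: a wooden bar 82 mm long (stand's y), 24 mm wide, 10 mm thick, bridging the side walls; rivets pass beneath. Moves with the tray: level, it is 73 mm in front of the pivot and 32 mm above it (150 mm over the counter); at 0.6 rad 78 mm in front and 15 mm below. x points along the tray to the spout, z normal to its floor.
- tin: Open blue tin, loose, 0.25 to 0.45 kg, some far smaller rivets in it, lid hinged back on the side away from the robot (up to 150 mm high, leaning up to 40 mm out). 101 mm wide (x -48 to 53 mm), 170 mm long (y -85 to 85 mm), walls 2 mm thick, 42 mm high, a 22 mm partition across the middle. Origin: centre of its underside; x to the hinge, y lengthwise away from the stand. Either half will do.
- tin_end_near (a point): Middle of the outside of the tin's end wall that faces the stand, 20 mm above the tin's underside; axes as the tin.
- tin_end_far (a point): Middle of the outside of the tin's end wall that faces away from the stand, 20 mm above the tin's underside; axes as the tin. Nothing stands behind it: the tin can be pushed here, towards the stand.
- rivet1: Steel rivet 1 of five alike: flat round head 18 mm across and 4.5 mm thick, stud 7 mm across and 7.5 mm long, 15 g, at first lying head down on the tray floor behind the pivot. Origin: centre of the head's flat face; z along the stud.
- rivet2: Steel rivet 2 of five alike: flat round head 18 mm across and 4.5 mm thick, stud 7 mm across and 7.5 mm long, 15 g, at first lying head down on the tray floor behind the pivot. Origin: centre of the head's flat face; z along the stud.
- rivet3: Steel rivet 3 of five alike: flat round head 18 mm across and 4.5 mm thick, stud 7 mm across and 7.5 mm long, 15 g, at first lying head down on the tray floor behind the pivot. Origin: centre of the head's flat face; z along the stud.
- rivet4: Steel rivet 4 of five alike: flat round head 18 mm across and 4.5 mm thick, stud 7 mm across and 7.5 mm long, 15 g, at first lying head down on the tray floor behind the pivot. Origin: centre of the head's flat face; z along the stud.
- rivet5: Steel rivet 5 of five alike: flat round head 18 mm across and 4.5 mm thick, stud 7 mm across and 7.5 mm long, 15 g, at first lying head down on the tray floor behind the pivot. Origin: centre of the head's flat face; z along the stud.
- eyelet_jar: Bystander: small open glass jar of eyelets, 56 mm across, 50 mm high, on the counter beyond the rear end of the tray. Origin: centre of its underside, z up.
- loupe: Bystander: black eye loupe, 34 mm across, 27 mm high, on the counter between robot and stand. Origin: centre of its underside, z up.
- awl: Bystander: awl with a wooden handle, 145 mm long, 28 mm thick, lying on the counter on the robot's side of the tin. Origin: middle of its underside; y along its length.

How it is judged:
By the outcome, as a careful person would: the job done as asked, in the order asked, and still so for the second after the job is handed in, with the robot touching nothing.
It also fails if it takes over 72 s, if anything falls off the work surface, if the arm or the gripper's body presses on something with over 40 N, if the wrist force passes 120 N, or if a joint passes its speed limit or range.

## Working session

There is one attempt and no reset: what is moved stays moved. The work goes in short steps, Python scripts to look and compute and a tool call to move; the robot and the scene stay as the last step left them, time stands still between calls to the robot, and variables do not carry over. Pictures are saved under pics/ and viewed, at most 10 in all, crops included, and the job is handed in when it is done.

Besides the shell and the picture viewer there is one more tool, called after "Call:" as name(argument=value, ...), one argument or row to a line, values as JSON. jog_arm: Moves the arm, as the interface text tells. Its arguments: {"type":"object","properties":{"delta_pos":{"type":"array"},"turn":{"type":"array"},"grip":{"type":"array"}},"required":["delta_pos","turn","grip"]}

```bash
mkdir -p pics; ls; python3 - <<'E'
from rig import *
import cv2
for n in("scene","top"):
    c=capture(n); cv2.imwrite(f"pics/{n}0.png",c["color"]); print(n,c["fovy"],c["cx"],c["cy"],c["camera_from_world"],[k for k in c])
s=read_state(); print(s["time_s"],s["position"],s["tcp_rot"],s["force"],s["opening"])
E
```

```text
pics
scene 43.294870149242925 283.3068682292934 207.32302217277714 [[ 0.47248427 -0.88113289  0.01906446 -0.28600852]
 [ 0.52639641  0.29948326  0.79574908 -0.34552921]
 [-0.70687017 -0.36594346  0.60532632 -0.92478384]
 [ 0.          0.          0.          1.        ]] ['color', 'fovy', 'cx', 'cy', 'camera_from_world']
top 45.96442896720106 286.81301652345076 214.03128700205016 [[-0.0078883  -0.99988756 -0.01275317 -0.05675055]
 [ 0.98602936 -0.00989977  0.16627714 -0.47392557]
 [-0.1663847  -0.01126336  0.98599659 -1.39721488]
 [ 0.          0.          0.          1.        ]] ['color', 'fovy', 'cx', 'cy', 'camera_from_world']
0.1 [0.20501913 0.58971778 0.22166404] [[-9.44478897e-01  3.28570754e-01 -9.33998622e-04]
 [ 3.28571930e-01  9.44477372e-01 -1.72646183e-03]
 [ 3.14875697e-04 -1.93749250e-03 -9.99998073e-01]] [ 0.16968136  0.69295737 -0.00621974] 0.9995650396345179
```

View pics/scene0.png

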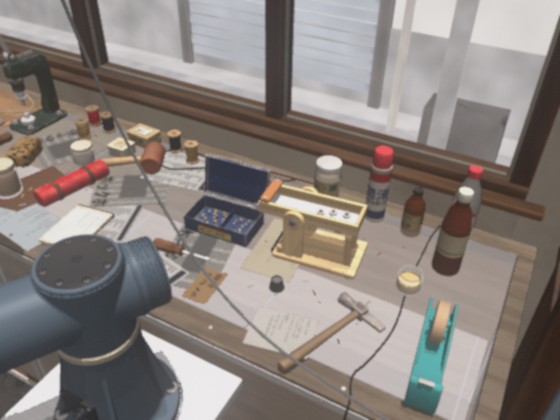

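View pics/top0.png

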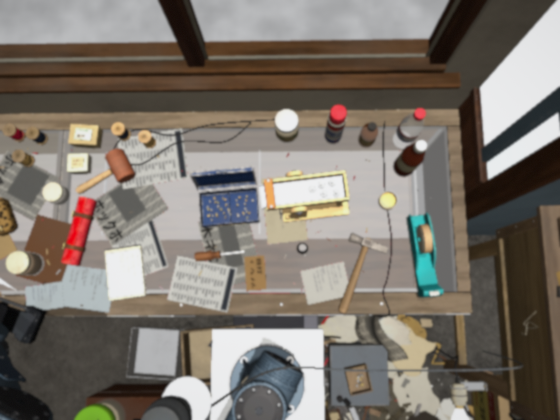

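The scene view shows the tin at about (225,215), the tray and stand at (320,230), loupe (277,284) and awl (175,247). In the top view the tin is at (229,207), the orange rail at (267,195), the loupe at (302,247) and the awl at (207,255). Next I'll view enlarged crops of both.

```bash
python3 - <<'E'
import cv2
a=cv2.imread("pics/top0.png")[150:270,180:380]; cv2.imwrite("pics/topc.png",cv2.resize(a,None,fx=4,fy=4,interpolation=cv2.INTER_CUBIC))
a=cv2.imread("pics/scene0.png")[145:295,140:380]; cv2.imwrite("pics/scenec.png",cv2.resize(a,None,fx=3.333333,fy=3.333333,interpolation=cv2.INTER_CUBIC))
E
```

```text
(no output)
```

View pics/topc.png

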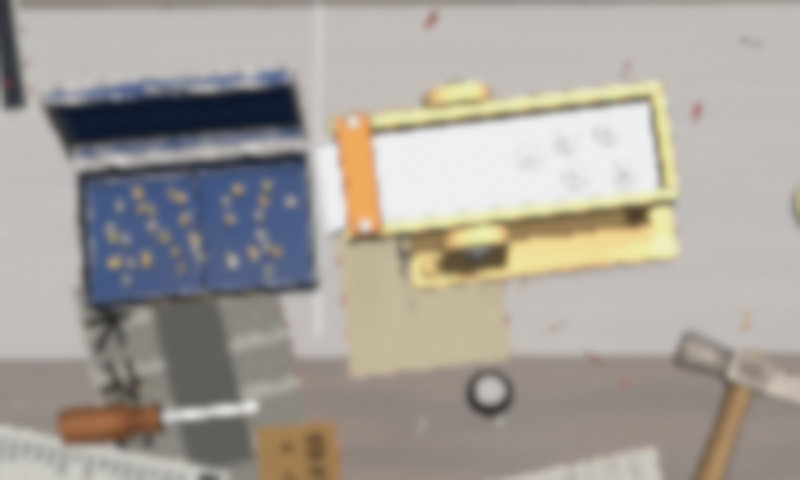

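View pics/scenec.png

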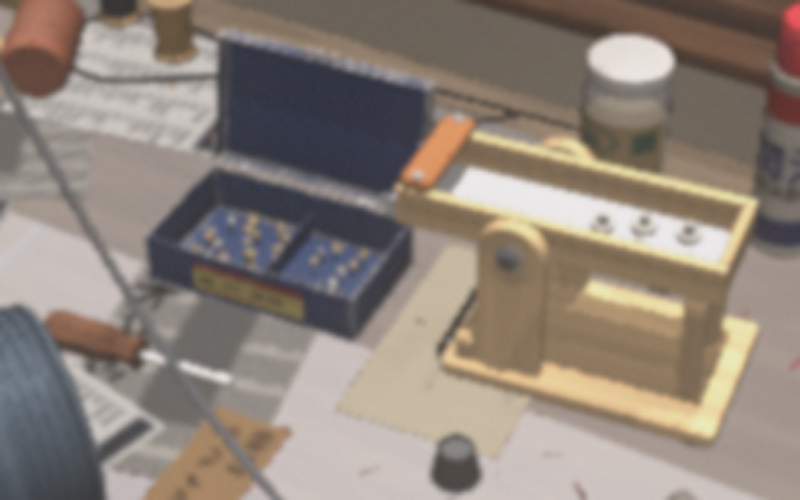

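```bash
cat > h.py <<'E'
import numpy as np
C={}
def reg(n,fovy,cx,cy,T): C[n]=(210/np.tan(np.radians(fovy/2)),cx,cy,np.array(T))
reg("scene",43.294870149242925,283.3068682292934,207.32302217277714,[[0.47248427,-0.88113289,0.01906446,-0.28600852],[0.52639641,0.29948326,0.79574908,-0.34552921],[-0.70687017,-0.36594346,0.60532632,-0.92478384]])
reg("top",45.96442896720106,286.81301652345076,214.03128700205016,[[-0.0078883,-0.99988756,-0.01275317,-0.05675055],[0.98602936,-0.00989977,0.16627714,-0.47392557],[-0.1663847,-0.01126336,0.98599659,-1.39721488]])
def crop(n,p):
    k,ox,oy=(4,180,150) if n=="top" else (10/3,140,145)
    return np.array([(p[0]+.5)/k-.5+ox,(p[1]+.5)/k-.5+oy])
def ray(n,uv):
    f,cx,cy,T=C[n]; d=np.array([(uv[0]-cx)/f,-(uv[1]-cy)/f,-1]); R=T[:,:3]
    return -R.T@T[:,3], R.T@d/np.linalg.norm(d)
def atz(n,uv,z):
    o,d=ray(n,uv); return o+d*(z-o[2])/d[2]
def tri(a,b):
    A=np.zeros((3,3));r=np.zeros(3);P=[]
    for n,u in(("top",a),("scene",b)):
        o,d=ray(n,u); M=np.eye(3)-np.outer(d,d);A+=M;r+=M@o;P.append((o,M))
    x=np.linalg.solve(A,r); return x,[np.linalg.norm(M@(x-o)) for o,M in P]
E
python3 - <<'E'
from h import *
np.set_printoptions(precision=4,suppress=True)
pts={"rail":((360,175),(438,152)),"tin_far_near":((92,303),(150,241)),"tin_near_near":((315,286),(352,294)),"tin_near_hinge":((308,158),(411,229)),
"tin_far_hinge":((82,178),(213,170)),"tray_rear_robot":((677,198),(722,270)),"tray_rear_far":((660,82),(755,200)),"base_rear":((680,257),(712,436)),"loupe":((490,392),(455,443)),"awl":((110,423),(95,340))}
for k,(a,b) in pts.items():
    a=crop("top",a);b=crop("scene",b);print(k,*tri(a,b))
t={"rail_far":((353,121),.15),"rail_near":((366,225),.15),"tin_fn":((92,303),.042),"tin_nn":((315,286),.042),"tin_nh":((308,158),.042),"tin_fh":((82,178),.042),"trr":((677,198),.136),"trf":((660,82),.136),"base_front":((412,287),.018),"base_rear":((680,257),.018)}
for k,(a,z) in t.items(): print(k,atz("top",crop("top",a),z)[:2])
E
```

```text
rail [ 0.5114 -0.0162  0.1502] [np.float64(0.00028535119168424604), np.float64(0.00028535119168416874)]
tin_far_near [0.4415 0.1826 0.0443] [np.float64(0.0005549848092786945), np.float64(0.0005549848092788757)]
tin_near_near [0.4518 0.0196 0.054 ] [np.float64(0.0011346853094678293), np.float64(0.0011346853094678538)]
tin_near_hinge [0.5473 0.0265 0.0437] [np.float64(6.523310766845853e-05), np.float64(6.523310766860671e-05)]
tin_far_hinge [0.5331 0.1914 0.0468] [np.float64(0.0005987946740963118), np.float64(0.0005987946740965524)]
tray_rear_robot [ 0.4943 -0.2293  0.1456] [np.float64(0.00040568085392015096), np.float64(0.0004056808539201905)]
tray_rear_far [ 0.5752 -0.2202  0.144 ] [np.float64(0.00038957669600441554), np.float64(0.00038957669600445094)]
base_rear [ 0.474  -0.2439  0.0257] [np.float64(0.0006836200927260672), np.float64(0.0006836200927259409)]
loupe [ 0.3758 -0.1045  0.0364] [np.float64(0.00039133241218819806), np.float64(0.0003913324121880854)]
awl [0.3576 0.1717 0.0182] [np.float64(0.00044691115047675164), np.float64(0.00044691115047671874)]
rail_far [ 0.549  -0.0117]
rail_near [ 0.4773 -0.0203]
tin_fn [0.4421 0.1826]
tin_nn [0.453  0.0214]
tin_nh [0.5477 0.0266]
tin_fh [0.5345 0.1918]
trr [ 0.4964 -0.2308]
trf [ 0.5775 -0.2215]
base_front [ 0.4552 -0.0483]
base_rear [ 0.4756 -0.2454]
```

The two-view heights agree with the text: rail 0.150 m, tin rim about 0.044 m. The stand yaw is about 0.113 rad with the dock at (0.514, -0.035). The tin is about 57 mm short of the dock and turned about 2° from square. I'll push it with closed fingers and the closing axis along the push, so the hand clears the lid.

Call:
jog_arm(
  delta_pos=[
    [3.5, -4.3, 0],
    [7, -8.6, 0],
    [10.5, -12.9, 0],
    [14, -17.2, 0],
    [17.5, -21.5, 0],
    [21, -25.8, 0],
    [24.5, -30.1, 0],
    [27.5, -34.2, 0],
    [27.5, -34.2, -4],
    [27.5, -34.2, -8],
    [27.5, -34.2, -12],
    [27.5, -34.2, -15],
  ],
  turn=[3, 6, 9, 12, 16, 20, 23, 25.7, 25.7, 25.7, 25.7, 25.7],
  grip=[1, 1, 1, 1, 1, 1, 1, 1, 1, 1, 1, 1],
)

```text
time_s: 1.6
position: [0.4795, 0.2479, 0.0706]
tcp_rot: [[-0.994, -0.113, -0.002], [-0.113, 0.994, -0.001], [0.002, -0.0, -1.0]]
force: [-0.7, -0.8, 0.4]
opening: 0.008
grasp_force: 0.0
```

Call:
jog_arm(
  delta_pos=[
    [0, 0, -2],
    [0, 0, -4],
    [0, 0, -5.6],
    [0, 0, -5.6],
    [0.11, -1, -5.6],
    [0.23, -2, -5.6],
    [0.34, -3, -5.6],
    [0.4, -3.5, -5.6],
    [0.44, -3.9, -5.6],
    [0.48, -4.2, -5.6],
    [0.51, -4.5, -5.6],
    [0.54, -4.8, -5.6],
  ],
  turn=[0, 0, 0, 0, 0, 0, 0, 0, 0, 0, 0, 0],
  grip=[1, 1, 1, 1, 1, 1, 1, 1, 1, 1, 1, 1],
)

```text
time_s: 3.1
position: [0.4856, 0.2006, 0.0165]
tcp_rot: [[-0.994, -0.114, -0.0], [-0.114, 0.994, 0.0], [0.0, 0.0, -1.0]]
force: [-0.7, 2.6, 0.4]
opening: 0.006
grasp_force: 1.3
```

Call:
jog_arm(
  delta_pos=[
    [0.05, -0.4, 0],
    [0.09, -0.8, 0],
    [0.14, -1.2, 0],
    [0.18, -1.6, 0],
    [0.23, -2.0, 0],
    [0.27, -2.4, 0],
    [0.32, -2.8, 0],
    [0.36, -3.2, 0],
    [0.41, -3.6, 0],
    [0.45, -3.9, 0],
    [0.48, -4.2, 0],
    [0.51, -4.4, 0],
  ],
  turn=[0, 0, 0, 0, 0, 0, 0, 0, 0, 0, 0, 0],
  grip=[1, 1, 1, 1, 1, 1, 1, 1, 1, 1, 1, 1],
)

```text
time_s: 4.6
position: [0.4908, 0.1561, 0.0165]
tcp_rot: [[-0.994, -0.113, -0.0], [-0.113, 0.994, -0.0], [0.0, -0.0, -1.0]]
force: [-1.1, 2.1, -0.5]
opening: 0.006
grasp_force: 0.9
```

Call:
jog_arm(
  delta_pos=[
    [0.01, -0.1, 0],
    [0.02, -0.2, 0],
    [0.03, -0.3, 0],
    [0.045, -0.4, 0],
    [0.06, -0.5, 0],
    [0.06, -0.55, 0],
    [0.07, -0.6, 0],
    [0.07, -0.6, 0],
  ],
  turn=[0, 0, 0, 0, 0, 0, 0, 0],
  grip=[1, 1, 1, 1, 1, 1, 1, 1],
)

```text
time_s: 5.6
position: [0.4915, 0.1502, 0.0166]
tcp_rot: [[-0.994, -0.114, -0.0], [-0.114, 0.994, -0.0], [0.0, -0.0, -1.0]]
force: [-1.0, 1.4, -0.5]
opening: 0.006
grasp_force: 0.7
```

Call:
jog_arm(
  delta_pos=[
    [0.01, -0.05, 0],
    [0.01, -0.1, 0],
    [0.02, -0.15, 0],
    [0.02, -0.2, 0],
    [0.02, -0.2, 0],
  ],
  turn=[0, 0, 0, 0, 0],
  grip=[1, 1, 1, 1, 1],
)

```text
time_s: 6.22
position: [0.4917, 0.1482, 0.0166]
tcp_rot: [[-0.994, -0.113, 0.0], [-0.113, 0.994, -0.0], [-0.0, -0.0, -1.0]]
force: [-0.5, 0.8, 0.1]
opening: 0.004
grasp_force: 0.7
```

Call:
jog_arm(
  delta_pos=[
    [0.01, -0.05, 0],
    [0.01, -0.1, 0],
    [0.02, -0.15, 0],
    [0.02, -0.2, 0],
    [0.02, -0.2, 0],
  ],
  turn=[0, 0, 0, 0, 0],
  grip=[1, 1, 1, 1, 1],
)

```text
time_s: 6.85
position: [0.4921, 0.1465, 0.0166]
tcp_rot: [[-0.994, -0.113, 0.0], [-0.113, 0.994, 0.0], [-0.001, 0.0, -1.0]]
force: [-0.7, 2.4, -1.7]
opening: 0.009
grasp_force: 1.8
```

Call:
jog_arm(
  delta_pos=[
    [0.01, -0.05, 0],
    [0.01, -0.1, 0],
    [0.02, -0.15, 0],
    [0.02, -0.15, 0],
  ],
  turn=[0, 0, 0, 0],
  grip=[1, 1, 1, 1],
)

```text
time_s: 7.35
position: [0.4925, 0.1454, 0.0167]
tcp_rot: [[-0.994, -0.113, 0.001], [-0.113, 0.994, 0.001], [-0.001, 0.001, -1.0]]
force: [-0.2, 5.5, -0.9]
opening: 0.004
grasp_force: 3.0
```

```bash
python3 - <<'E'
from rig import *
import cv2
c=capture("top"); cv2.imwrite("pics/top1.png",cv2.resize(c["color"][150:270,180:380],None,fx=4,fy=4,interpolation=cv2.INTER_CUBIC))
print(read_state()["force"],read_state()["position"])
E
```

```text
[ 0.08593101  5.48988694 -0.64134845] [0.49252001 0.14534419 0.01667895]
```

View pics/top1.png

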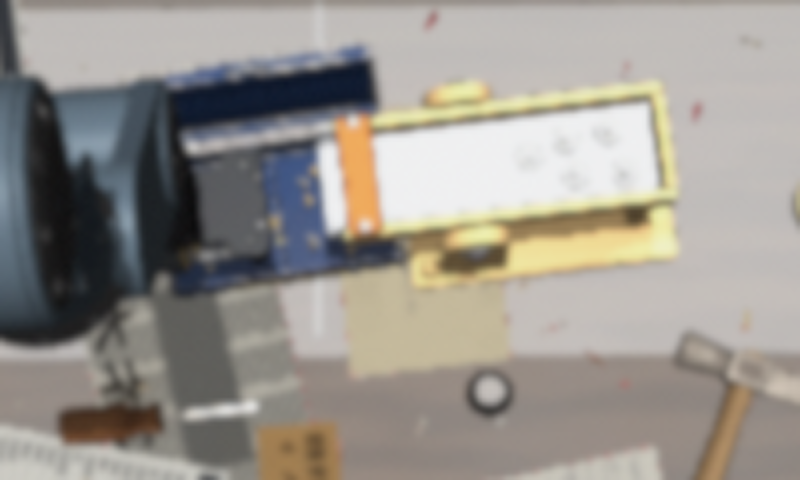

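The tin now touches the buffer under the spout, with its near robot-side corner at (400,262). Its slope is about 0.13 against 0.114 for the stand, so I'll press a little more to seat it square.

Call:
jog_arm(
  delta_pos=[
    [0.01, -0.05, 0],
    [0.01, -0.1, 0],
    [0.02, -0.15, 0],
    [0.02, -0.2, 0],
    [0.02, -0.2, 0],
  ],
  turn=[0, 0, 0, 0, 0],
  grip=[1, 1, 1, 1, 1],
)

```text
time_s: 8.02
position: [0.4931, 0.1441, 0.0169]
tcp_rot: [[-0.994, -0.113, 0.002], [-0.113, 0.994, 0.002], [-0.002, 0.001, -1.0]]
force: [0.6, 9.9, 0.2]
opening: 0.005
grasp_force: 4.7
```

Contact is firm at about 10 N with the full buffer stiffness felt. Backing off gently now, then up.

Call:
jog_arm(
  delta_pos=[
    [-0.01, 0.1, 0],
    [-0.02, 0.2, 0],
    [-0.03, 0.3, 0],
    [-0.05, 0.4, 0],
    [-0.07, 0.6, 0],
    [-0.1, 1.2, 0],
    [-0.2, 2.2, 0],
    [-0.4, 3.6, 0],
    [-0.5, 5, 4],
    [-0.5, 5, 9],
    [-0.5, 5, 14],
    [-0.5, 5, 19],
  ],
  turn=[0, 0, 0, 0, 0, 0, 0, 0, 0, 0, 0, 0],
  grip=[1, 1, 1, 1, 1, 1, 1, 1, 1, 1, 1, 1],
)

```text
time_s: 9.52
position: [0.4866, 0.1938, 0.2082]
tcp_rot: [[-0.993, -0.115, -0.0], [-0.115, 0.993, -0.0], [0.0, -0.0, -1.0]]
force: [1.5, -0.5, 0.5]
opening: 0.003
grasp_force: 0.0
```

```bash
python3 - <<'E'
from rig import *
import cv2
s=read_state(); print(s["position"],s["joint_positions"],s["force"])
a=capture("scene")["color"][145:295,140:380]; b=capture("top")["color"][165:240,205:365]
cv2.imwrite("pics/sc2.png",cv2.resize(a,None,fx=10/3,fy=10/3,interpolation=cv2.INTER_CUBIC))
E
```

```text
[0.48657328 0.19375024 0.20815864] [ 9.47594969e+00  2.35555765e+01  9.74526589e+01  3.73952272e-05
  5.90103783e+01 -8.71049296e+01] [ 1.50154855 -0.53005659  0.50725891]
```

View pics/sc2.png

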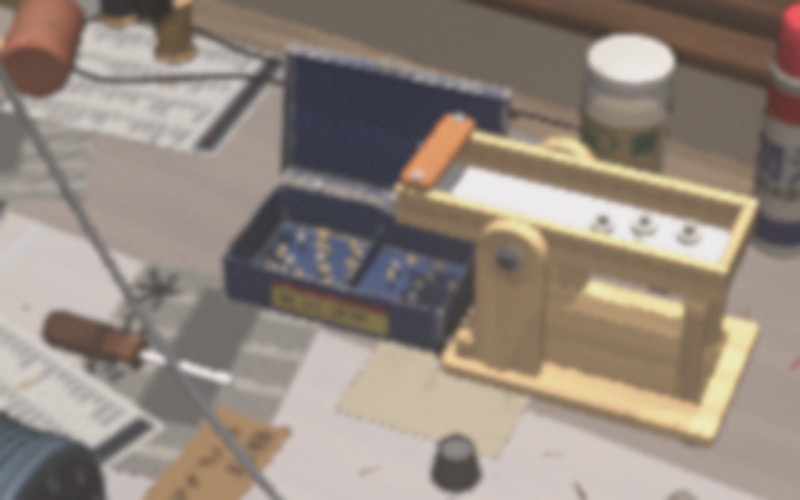

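The tin sits with its near end at the stand under the spout: far rim corner at (228,262), bottom edge from (230,295) to (437,345). I'll check its yaw numerically and approach the rail.

```bash
python3 - <<'E'
from h import *
import cv2
np.set_printoptions(precision=4,suppress=True)
P={"fn_bot":((230,296),0),"nn_bot":((437,346),0),"fn_rim":((227,262),.042),"fh_rim":((276,187),.042)}
q={k:atz("scene",crop("scene",p),z)[:2] for k,(p,z) in P.items()}
print(q)
d=q["fn_bot"]-q["nn_bot"];print(np.linalg.norm(d),-d[0]/d[1]); d=q["fh_rim"]-q["fn_rim"];print(np.linalg.norm(d),d[1]/d[0])
E
```

```text
{'fn_bot': array([0.4606, 0.1302]), 'nn_bot': array([ 0.4873, -0.0294]), 'fn_rim': array([0.4509, 0.1228]), 'fh_rim': array([0.5436, 0.1421])}
0.16183945790214632 0.16753061766632385
0.09471959157809878 0.2089777916594361
```

Call:
jog_arm(
  delta_pos=[
    [0, 0, 2],
    [0, -2, 2.5],
    [0.3, -4, 2.5],
    [0.6, -6, 2.5],
    [0.9, -9, 2.5],
    [1.2, -12, 2.5],
    [1.6, -15, 2.5],
    [2, -18, 2.5],
    [2.6, -21.6, 2.5],
    [2.6, -21.6, 2.5],
    [2.6, -21.6, 2.5],
  ],
  turn=[-9, -19, -29, -39, -49, -59, -69, -79, -88, -90, -90],
  grip=[1, 1, 1, 1, 1, 1, 1, 1, 1, 1, 1],
)

```text
time_s: 11.0
position: [0.5126, -0.0223, 0.2309]
tcp_rot: [[-0.115, 0.993, -0.002], [0.993, 0.115, 0.001], [0.001, -0.002, -1.0]]
force: [-0.6, 0.2, -0.6]
opening: 0.007
grasp_force: 0.0
```

```bash
python3 - <<'E'
from rig import *
import cv2
b=capture("top")["color"]; cv2.imwrite("pics/raw3.png",b)
cv2.imwrite("pics/top3.png",cv2.resize(b[155:230,205:305],None,fx=8,fy=8,interpolation=cv2.INTER_CUBIC))
E
```

```text
(no output)
```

View pics/top3.png

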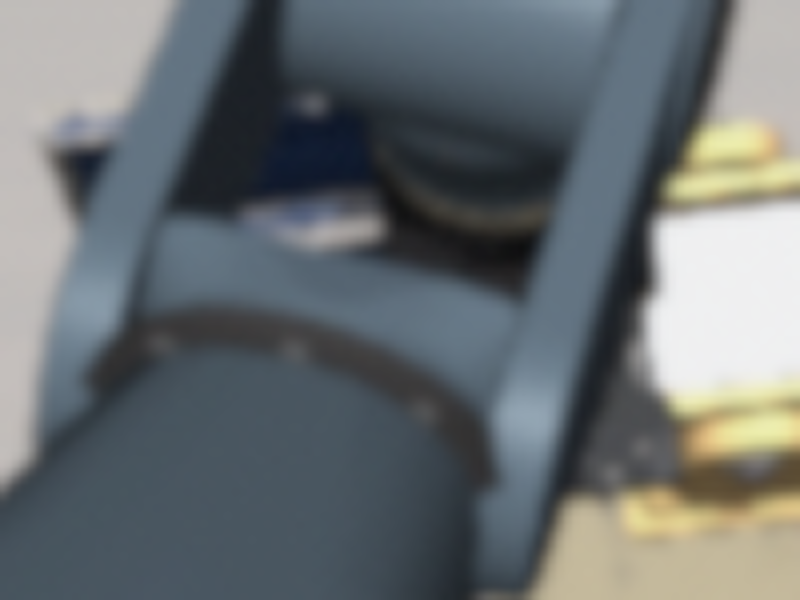

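```bash
python3 - <<'E'
from h import *
import cv2
def edge(img,x0,x1,y0,y1,mask):
    xs,ys=[],[]
    for x in range(x0,x1,3):
        col=mask(img[:,x].astype(int)); r=[y for y in np.flatnonzero(col) if y0(x)<y<y1(x)]
        if r: xs.append(x);ys.append(max(r))
    return np.array(xs),np.array(ys)
def yaw(xs,ys,z):
    W=np.array([atz("scene",crop("scene",p),z)[:2] for p in zip(xs,ys)])
    for _ in range(3):
        c=np.polyfit(W[:,1],W[:,0],1); r=W[:,0]-np.polyval(c,W[:,1]); W=W[abs(r)<2*r.std()+1e-4]
    return -c[0],np.polyval(c,.05),r.std(),len(W)
blue=lambda c:(c[:,0]-c[:,2]>12)&(c.sum(1)<260)
yel=lambda c:(c[:,2]-c[:,0]>50)
for f,x0,x1,b in(("scenec",165,350,lambda x:270+(x-155)*.3),("sc2",240,425,lambda x:295+(x-230)*.24)):
    im=cv2.imread(f"pics/{f}.png")
    print(f,"tin",yaw(*edge(im,x0,x1,lambda x:b(x)-25,lambda x:b(x)+25,blue),0))
    print("base",yaw(*edge(im,460,700,lambda x:360+(x-445)*.29-12,lambda x:360+(x-445)*.29+25,yel),.004))
E
```

```text
scenec tin (np.float64(0.065997228414949), np.float64(0.4832211778326279), np.float64(0.006184651510963335), 21)
base (np.float64(0.11499539741565878), np.float64(0.4570212951686861), np.float64(0.0004288414796746546), 78)
sc2 tin (np.float64(0.16344108840110408), np.float64(0.49587899353020926), np.float64(0.003412591417893879), 12)
base (np.float64(0.11400225351299854), np.float64(0.45695757079136606), np.float64(0.0004893161823964596), 76)
```

```bash
python3 - <<'E'
from h import *
import cv2
from scipy.ndimage import map_coordinates as mc
def proj(P):
    f,cx,cy,T=C["scene"]; c=P@T[:,:3].T+T[:,3]; u=cx-f*c[:,0]/c[:,2]; v=cy+f*c[:,1]/c[:,2]
    return (u-140+.5)*10/3-.5,(v-145+.5)*10/3-.5
for f,ys in(("scenec",(.04,.175)),("sc2",(-.01,.115))):
    g=cv2.imread(f"pics/{f}.png").astype(float).sum(2); G=cv2.Sobel(cv2.GaussianBlur(g,(0,0),2),cv2.CV_64F,0,1)
    y=np.linspace(*ys,80); res=[]
    for z,sg in((0.001,1),(.042,-1)):
        R=[]
        for a in np.arange(.03,.2,.004):
            for x0 in np.arange(.435,.48,.0008):
                u,v=proj(np.c_[x0-a*(y-.08),y,0*y+z]); s=np.clip(sg*mc(G,[v,u],order=1),-200,400).mean(); R.append((s,a,x0))
        R.sort(reverse=True); print(f,z,np.round(R[0],4),np.round(R[4],4),np.round(R[12],4))
E
```

```text
scenec 0.001 [1.381718e+02 8.600000e-02 4.566000e-01] [1.374987e+02 7.800000e-02 4.566000e-01] [1.354414e+02 7.000000e-02 4.566000e-01]
scenec 0.042 [1.205714e+02 9.000000e-02 4.534000e-01] [1.201773e+02 7.400000e-02 4.526000e-01] [1.187466e+02 6.600000e-02 4.526000e-01]
sc2 0.001 [1.923829e+02 1.260000e-01 4.630000e-01] [1.916879e+02 1.340000e-01 4.630000e-01] [1.900873e+02 1.260000e-01 4.622000e-01]
sc2 0.042 [110.4998   0.138    0.459 ] [109.9034   0.146    0.459 ] [108.6602   0.158    0.4582]
```

Tin yaw is about 0.125 against the stand's 0.1145, so it is within 1° of square and centred within a few mm. Now lowering to the rail.

Call:
jog_arm(
  delta_pos=[
    [0, 0, -2],
    [0, 0, -4],
    [0, 0, -6],
    [0, 0, -7],
    [0, 0, -7.5],
    [0, 0, -7.8],
    [0, 0, -8.1],
    [0, 0, -8.4],
    [0, 0, -8.7],
    [0, 0, -9],
  ],
  turn=[0, 0, 0, 0, 0, 0, 0, 0, 0, 0],
  grip=[1, 1, 1, 1, 1, 1, 1, 1, 1, 1],
)

```text
time_s: 12.3
position: [0.5137, -0.0221, 0.1427]
tcp_rot: [[-0.113, 0.994, 0.002], [0.994, 0.113, 0.002], [0.002, 0.002, -1.0]]
force: [-0.6, 3.1, 7.5]
opening: 0.01
grasp_force: 3.7
```

Call:
jog_arm(
  delta_pos=[
    [0, 0.05, -0.3],
    [0, 0.1, -0.6],
    [-0.02, 0.15, -0.9],
    [-0.02, 0.2, -1.2],
    [-0.03, 0.25, -1.5],
    [-0.03, 0.3, -1.7],
    [-0.04, 0.35, -1.9],
  ],
  turn=[0, 0, 0, 0, 0, 0, 0],
  grip=[1, 1, 1, 1, 1, 1, 1],
)

```text
time_s: 13.18
position: [0.5135, -0.0193, 0.1235]
tcp_rot: [[-0.113, 0.994, 0.002], [0.994, 0.113, 0.0], [0.0, 0.002, -1.0]]
force: [-1.6, 1.0, 5.5]
opening: 0.008
grasp_force: 2.6
```

Call:
jog_arm(
  delta_pos=[
    [0, 0.03, -0.15],
    [0, 0.05, -0.3],
    [0, 0.07, -0.45],
    [0, 0.09, -0.6],
  ],
  turn=[0, 0, 0, 0],
  grip=[1, 1, 1, 1],
)

```text
time_s: 13.68
position: [0.5134, -0.0191, 0.1167]
tcp_rot: [[-0.114, 0.994, 0.001], [0.994, 0.114, -0.001], [-0.001, 0.001, -1.0]]
force: [0.1, 0.5, 4.3]
opening: 0.002
grasp_force: 2.2
```

Call:
jog_arm(
  delta_pos=[
    [0, 0.02, -0.1],
    [0, 0.04, -0.2],
    [0, 0.05, -0.3],
    [0, 0.06, -0.4],
  ],
  turn=[0, 0, 0, 0],
  grip=[1, 1, 1, 1],
)

```text
time_s: 14.18
position: [0.5134, -0.0187, 0.1126]
tcp_rot: [[-0.114, 0.994, 0.001], [0.994, 0.114, -0.001], [-0.001, 0.001, -1.0]]
force: [0.7, -1.4, 3.5]
opening: 0.007
grasp_force: 2.2
```

Call:
jog_arm(
  delta_pos=[
    [0, 0.02, -0.1],
    [0, 0.03, -0.2],
    [0, 0.03, -0.3],
    [0, 0.03, -0.35],
  ],
  turn=[0, 0, 0, 0],
  grip=[1, 1, 1, 1],
)

```text
time_s: 14.68
position: [0.513, -0.0179, 0.109]
tcp_rot: [[-0.114, 0.994, 0.0], [0.994, 0.114, -0.0], [-0.0, 0.0, -1.0]]
force: [0.6, -2.1, 4.2]
opening: 0.006
grasp_force: 2.2
```

Call:
jog_arm(
  delta_pos=[
    [0, 0.02, -0.1],
    [0, 0.03, -0.2],
    [0, 0.03, -0.25],
    [0, 0.03, -0.25],
  ],
  turn=[0, 0, 0, 0],
  grip=[1, 1, 1, 1],
)

```text
time_s: 15.18
position: [0.5128, -0.0176, 0.1065]
tcp_rot: [[-0.113, 0.994, -0.0], [0.994, 0.113, 0.0], [0.0, -0.0, -1.0]]
force: [0.8, -2.5, 3.9]
opening: 0.004
grasp_force: 2.0
```

Call:
jog_arm(
  delta_pos=[
    [0, 0, -0.1],
    [0, 0, -0.2],
    [0, 0, -0.25],
    [0, 0, -0.25],
  ],
  turn=[0, 0, 0, 0],
  grip=[1, 1, 1, 1],
)

```text
time_s: 15.68
position: [0.5128, -0.0177, 0.1041]
tcp_rot: [[-0.114, 0.994, -0.0], [0.994, 0.114, -0.0], [-0.0, -0.0, -1.0]]
force: [0.5, -2.5, 6.0]
opening: 0.004
grasp_force: 2.7
```

Call:
jog_arm(
  delta_pos=[
    [0, 0, -0.05],
    [0, 0, -0.1],
    [0, 0, -0.1],
  ],
  turn=[0, 0, 0],
  grip=[1, 1, 1],
)

```text
time_s: 16.05
position: [0.5129, -0.0177, 0.1036]
tcp_rot: [[-0.114, 0.994, 0.0], [0.994, 0.114, -0.0], [-0.0, 0.0, -1.0]]
force: [0.1, -2.4, 9.5]
opening: 0.006
grasp_force: 4.5
```

Call:
jog_arm(
  delta_pos=[
    [0, 0, -0.03],
    [0, 0, -0.03],
    [0, 0, -0.03],
    [0, 0, -0.03],
    [0, 0, -0.03],
    [0, 0, -0.03],
    [0, 0, -0.03],
    [0, 0, -0.03],
    [0, 0, -0.03],
    [0, 0, -0.03],
    [0, 0, -0.03],
    [0, 0, -0.03],
  ],
  turn=[0, 0, 0, 0, 0, 0, 0, 0, 0, 0, 0, 0],
  grip=[1, 1, 1, 1, 1, 1, 1, 1, 1, 1, 1, 1],
)

```text
time_s: 17.55
position: [0.5129, -0.0178, 0.1035]
tcp_rot: [[-0.114, 0.994, 0.0], [0.994, 0.114, -0.0], [-0.0, 0.0, -1.0]]
force: [-0.7, -3.8, 10.1]
opening: 0.003
grasp_force: 5.0
```

```bash
python3 - <<'E'
from rig import *
import cv2
a=capture("scene")["color"][145:295,140:380]; b=capture("top")["color"][150:220,220:380]
A=cv2.resize(a,(480,300),interpolation=cv2.INTER_CUBIC); B=cv2.resize(b,(640,280),interpolation=cv2.INTER_CUBIC)
import numpy as np
o=np.zeros((590,640,3),np.uint8); o[:300,:480]=A; o[310:,:]=B; cv2.imwrite("pics/hold.png",o)
E
```

```text
(no output)
```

View pics/hold.png

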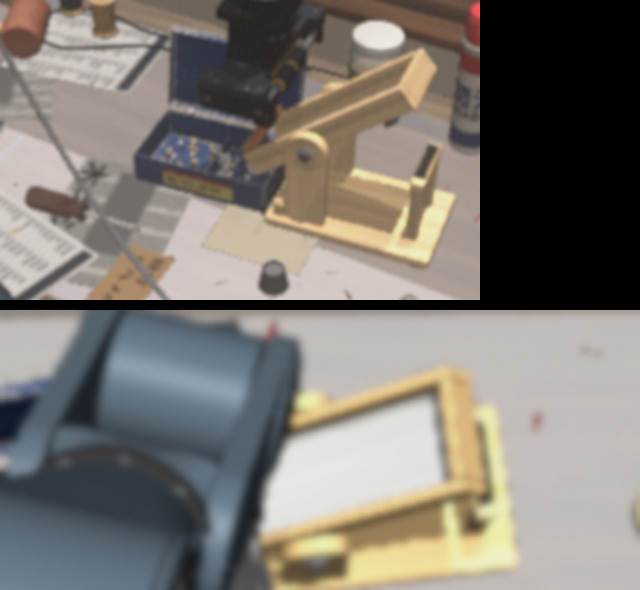

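The visible tray floor (lower view, around (370,460)) is empty and the rivets lie in the tin's near half (around (230,160)). I'll hold a bit longer, then ease up.

Call:
jog_arm(
  delta_pos=[
    [0, 0, 0],
    [0, 0, 0],
    [0, 0, 0],
    [0, 0, 0],
    [0, 0, 0],
    [0, 0, 0],
    [0, 0, 0],
    [0, 0, 0],
    [0, 0, 0.1],
    [0, 0, 0.2],
    [0, 0, 0.4],
    [0, 0, 0.6],
  ],
  turn=[0, 0, 0, 0, 0, 0, 0, 0, 0, 0, 0, 0],
  grip=[1, 1, 1, 1, 1, 1, 1, 1, 1, 1, 1, 1],
)

```text
time_s: 19.15
position: [0.5127, -0.0171, 0.1087]
tcp_rot: [[-0.113, 0.994, -0.0], [0.994, 0.113, 0.001], [0.001, -0.0, -1.0]]
force: [0.1, 0.4, 3.8]
opening: 0.005
grasp_force: 1.8
```

Call:
jog_arm(
  delta_pos=[
    [0, -0.03, 0.3],
    [0, -0.06, 0.6],
    [0, -0.09, 0.9],
    [0, -0.12, 1.2],
    [0.01, -0.15, 1.5],
    [0.02, -0.18, 1.8],
    [0.02, -0.21, 2.1],
    [0.03, -0.24, 2.4],
    [0.03, -0.27, 2.7],
    [0.03, -0.3, 3.0],
    [0.04, -0.35, 3.3],
    [0.04, -0.4, 3.5],
  ],
  turn=[0, 0, 0, 0, 0, 0, 0, 0, 0, 0, 0, 0],
  grip=[1, 1, 1, 1, 1, 1, 1, 1, 1, 1, 1, 1],
)

```text
time_s: 20.65
position: [0.5141, -0.0222, 0.1441]
tcp_rot: [[-0.114, 0.994, 0.002], [0.994, 0.114, -0.001], [-0.001, 0.002, -1.0]]
force: [0.1, -2.6, 4.9]
opening: 0.003
grasp_force: 2.0
```

Call:
jog_arm(
  delta_pos=[
    [0, 0, 0.15],
    [0, 0, 0.3],
    [0, 0, 0.45],
    [0, 0, 0.6],
    [0, 0, 0.7],
    [0, 0, 0.8],
    [0, 0, 0.9],
    [0, 0, 1.0],
    [0, 0, 1.1],
    [0, 0, 1.2],
    [0, 0, 1.3],
  ],
  turn=[0, 0, 0, 0, 0, 0, 0, 0, 0, 0, 0],
  grip=[1, 1, 1, 1, 1, 1, 1, 1, 1, 1, 1],
)

```text
time_s: 22.02
position: [0.5133, -0.0216, 0.1568]
tcp_rot: [[-0.113, 0.994, 0.0], [0.994, 0.113, 0.0], [0.0, 0.0, -1.0]]
force: [-0.4, 0.4, 0.3]
opening: 0.003
grasp_force: 0.0
```

Tray is back at level and released. Moving the hand up and away over open counter, then a final look.

Call:
jog_arm(
  delta_pos=[
    [0, 0, 3],
    [0, 0, 7],
    [0, 0, 10],
    [-1, 4, 10],
    [-2, 9, 10],
    [-3, 14, 10],
    [-4, 19, 10],
    [-6, 24, 10],
    [-8, 29, 10],
    [-10, 34, 10],
    [-10, 34, 10],
  ],
  turn=[0, 0, 0, 0, 0, 0, 0, 0, 0, 0, 0],
  grip=[1, 1, 1, 1, 1, 1, 1, 1, 1, 1, 1],
)

```text
time_s: 23.4
position: [0.4114, 0.3212, 0.2568]
tcp_rot: [[-0.119, 0.993, -0.0], [0.993, 0.119, 0.001], [0.001, -0.0, -1.0]]
force: [0.0, -0.7, -0.0]
opening: 0.003
grasp_force: 0.0
```

```bash
python3 - <<'E'
from rig import *
import cv2, numpy as np
a=capture("scene")["color"][145:295,140:380]; b=capture("top")["color"][155:225,205:365]
o=np.zeros((600,640,3),np.uint8); o[:300,:480]=cv2.resize(a,(480,300),interpolation=cv2.INTER_CUBIC); o[310:590]=cv2.resize(b,(640,280),interpolation=cv2.INTER_CUBIC); cv2.imwrite("pics/end.png",o)
s=read_state(); print(s["position"],s["time_s"])
E
```

```text
[0.41301709 0.31845233 0.2566874 ] 23.5
```

View pics/end.png

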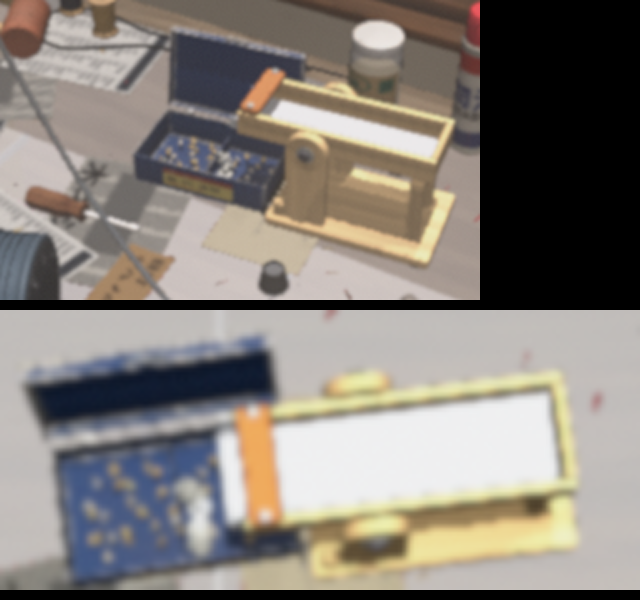

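The tray is level and empty, the rivets lie in the tin at about (190,510), and the tin is still against the stand. Nothing else has moved.

```bash
python3 -c "
from rig import *
print(hand_in())"
```

```text
the job is handed in; nothing more can be done
None
```

I handed the job in at 23.5 s: the tin is against the buffer (about 1° off square), the tray floor is empty and the rivets look to be in the tin (too blurred to count all five), and the tray was held at about 10 N, eased back to level and released, with readings of at most about 11 N and the jar, loupe and awl untouched.

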